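# Deal the round grinding stones into two kits

### The arm

A 7-joint arm with a two-finger parallel gripper is mounted at the origin on the work surface. World frame = base frame: x ahead of the robot, y to its left, z up, the work surface at z = 0. Lengths are in m, angles in rad, forces in N, time in s.
With the tool pointing down it reaches from about 0.4 to 0.85 m from the base axis. Payload 4.4 kg.
Tool frame: the origin (TCP) lies midway between the tips of the shut fingers; the grasp point (between the pads) lies 19 mm behind it; z points along the fingers, y is the line along which they close (so a half turn about z gives the same grasp; the last joint's range is limited). The gripper opens to 94 mm and grips with 3 to 60 N. Pads are 16 mm wide; open, the fingers measure 119 mm over their backs; the gripper's body (75 mm by 177 mm) begins 78 mm behind the grasp point.
Start: joints at [1.201, 0.628, 0.038, 1.517, -0.027, 0.996, -0.02], TCP at [0.194, -0.62, 0.205] pointing down, gripper open.
Joint ranges: [-3.06, 3.06], [-0.37, 2.12], [-1.25, 1.32], [0.18, 2.47], [-1.1, 4.24], [0.23, 1.98], [-2.94, 2.94]. Speed limits (rad/s): [2.57, 2.57, 3.14, 3.14, 3.14, 3.14, 3.14].

### API

Orientations are given as a 3x3 rotation matrix whose columns are the frame's x, y, z axes.
In Python, from plant import arm, imaging, workorder, find_in, masks_of, mark_of gives the robot as it stands.
- The arm moves only by the tool send_rows, never from a script. Its argument "plan" is a list that holds one entry, the list of rows, each a list of 4 numbers: the shift along the tool's x, y, z each as a share of 0.02 m, from -1 to 1, then the turn about the tool's z as a share of 6 degrees, from -1 to 1. A call has 1 to 12 rows; each row shifts and turns the commanded pose from where the row before left it, along the tool's axes as they then stand; what a row does not reach is not made up. A row lasts 1/10 s, in which the tool goes at most 50 mm and 8.59 degrees, less where a joint would pass 70% of its speed; a pose out of reach is approached as far as the arm can. A call with a number of a shift or a turn outside -1 to 1 is refused whole. A call with a gripper value outside its range is refused whole. "gripper" is the closure, from -1 (fully open) to 1 (shut), set as the call begins (left out, the last holds). The fingers move at their own pace and stop on an object; "force" is the grip in N (left out, the last holds). Time passes only in rows, so rows that do not move let the fingers close. It gives the time, the measured TCP pose, the force, the opening and the grip force at its end, in the units of the state.
- arm.get_state(): the state, without advancing time (a new reading comes with each control period).
- imaging.camera(name): name is "side" or "top" or "wrist"; returns a dict with "color" (480x640x3 uint8, red, green, blue), "depth" (480x640 float32, m along the optical axis (not along the pixel's ray), 0 where there is no reading), "intrinsics" (3x3 intrinsics, pixels), "extrinsics" (4x4, takes a point from camera to world coordinates); the wrist camera has in their place "hand_eye" (4x4, takes a point from camera to tool coordinates, whose origin is the TCP and whose axes are the flange's). Camera axes: x right, y up, looking along -z (the intrinsics and any distortion apply to the point x, -y, -z); pixel columns grow to the right and rows downward; lengths in m; the calibration is good to about 2 mm. A picture is of the moment at which its call begins: read the wrist's pose just before it.
- workorder.finish_job(): hands the job in; it is judged then, once.
Trained networks look in a picture, given as the dict that the camera call returned (one of the last four; its "shot" number tells which), for a name from the list of things; names that differ only in an ending like _2 or _b are one class to them, and where a whole thing is asked for, a point or a joint stands for the part that bears it (a point fixed in the world has none). Each returns a list of dicts, best first, with "conf" (0 to 1); they miss things now and then, are a little off and sometimes report something else, mostly with a low value. They report only what shows in the picture. A call takes as long as a camera call. They do not tell look-alikes from the thing itself.
- find_in(label, picture): "box" ([centre column, centre row, width, height] in pixels, round what is visible of it).
- masks_of(label, picture): "pixels" (480x640 bool, what is visible of it) and "box" ([centre column, centre row, width, height] in pixels, round what is visible of it).
- mark_of(label, picture): "uv" ([column, row] in pixels: a listed point, or the origin of a listed thing).
The state is a dict: "t": time; "qpos": joint angles; "qvel": joint speeds; "joint_torque": joint torques, N m; "tcp_pos": TCP position; "tool_rot": TCP orientation; "ft_force": force on the tool from outside, world axes, zero at the start; "wrist_torque": the same for the moment, N m; "gripper_width": opening from 0.0 (shut) to 1.0 (fully open); "gripper_force": force on a finger pad.
Only numpy, scipy, OpenCV 4.12 (cv2) and the standard library are available. Lean on these libraries where they do the work, as an engineer would, in place of code of your own. Each camera call takes 0.05 s, during which the arm holds its last target. There are 200 camera calls.

### The job

Make up two equal kits of round grinding stones: deal the four round stones one at a time in order of size, largest first, into the wooden tray and the round metal dish in turn, starting with the wooden tray, so that each ends with two stones, one in each bay (either bay), standing upright on the floor of the tray or dish. Set each one down gently, because they chip when dropped, and let go of it before fetching the next. Leave the two square-cornered stone blocks lying where they are.

Things in the scene. Friction and masses are not known exactly. Their poses are not given: they have to be found in the camera images.
- stone_52: round grinding stone, a plain grey upright cylinder 52 mm across and 30 mm tall with a small brass bush flush in the middle of its top; the largest, 150 g. Origin: centre of its underside; z up along its axis
- stone_42: round grinding stone, a plain grey upright cylinder 42 mm across and 30 mm tall with a small brass bush flush in the middle of its top; the second largest, 100 g. Origin: centre of its underside; z up along its axis
- stone_32: round grinding stone, a plain grey upright cylinder 32 mm across and 30 mm tall with a small brass bush flush in the middle of its top; the third in size, 58 g. Origin: centre of its underside; z up along its axis
- stone_22: round grinding stone, a plain grey upright cylinder 22 mm across and 30 mm tall with a small brass bush flush in the middle of its top; the smallest, 28 g. Origin: centre of its underside; z up along its axis
- block_square: loose grey stone block with a square top, 40 x 40 mm and 30 mm tall, among the round stones: not to be moved. Origin: centre of its underside, x and y along its sides
- block_long: loose grey stone block with an oblong top, 56 mm (x) by 26 mm (y) and 30 mm tall, among the round stones: not to be moved. Origin: centre of its underside
- wood_tray: rectangular light wooden tray, fixed to the bench, 163 mm (x) by 84 mm (y); walls 5 mm thick, 14 mm high, open on top; floor 5 mm thick. A 5 mm wide divider, 14 mm high, along its y axis at x = 0 parts it into two bays of 74 x 74 mm with centres at x = +39.5 and -39.5 mm, y = 0. Origin: centre of its underside, z up
- round_dish: round aluminium dish, fixed to the bench, 154 mm across; wall 4 mm thick, 14 mm high, open on top; floor 5 mm thick. A 5 mm wide divider, 14 mm high, along its y axis at x = 0 parts it into two half-moon bays; a round stone sits mid-bay at x = +37 or -37 mm, y = 0. Origin: centre of its underside, z up
Not all that is in view belongs to the job. Leave any black or red look-alike of the stone_52 alone.

How it is judged:
By the outcome, as a careful person would: the job done as asked, in the order asked, and still so for the second after the job is handed in, with the robot touching nothing.
It also fails if it takes over 96 s, if anything falls off the work surface, if the arm or the gripper's body presses on something with over 40 N, if the wrist force passes 120 N, or if a joint passes its speed limit or range.

## Working session

There is one attempt and no reset: what is moved stays moved. The work goes in short steps, Python scripts to look and compute and a tool call to move; the robot and the scene stay as the last step left them, time stands still between calls to the robot, and variables do not carry over. Pictures are saved under pics/ and viewed, at most 14 in all, crops included, and the job is handed in when it is done.

Besides the shell and the picture viewer there is one more tool, called after "Request:" as name(argument=value, ...), one argument or row to a line, values as JSON. send_rows: Moves the arm, as the interface text tells. Its arguments: {"type":"object","properties":{"plan":{"type":"array","items":{"type":"array","items":{"type":"array","items":{"type":"number","minimum":-1,"maximum":1}}}},"gripper":{"type":"number"},"force":{"type":"number"}},"required":["plan"]}

```bash
mkdir -p pics; ls
cat > h.py <<'E'
import numpy as np, cv2, sys
sys.path.insert(0,'.')
from plant import arm, imaging, workorder, find_in, masks_of, mark_of
def save(p,n): cv2.imwrite(f'pics/{n}.png',cv2.cvtColor(p['color'],cv2.COLOR_RGB2BGR))
def ext(p,s=None):
    if 'extrinsics' in p: return np.array(p['extrinsics'])
    T=np.eye(4);T[:3,:3]=s['tool_rot'];T[:3,3]=s['tcp_pos'];return T@np.array(p['hand_eye'])
def ray(p,uv,s=None):
    K=np.array(p['intrinsics']);E=ext(p,s);x=(uv[0]-K[0,2])/K[0,0];y=(uv[1]-K[1,2])/K[1,1]
    return E[:3,3],E[:3,:3]@np.array([x,-y,-1.])
def atz(p,uv,z,s=None):
    o,d=ray(p,uv,s);return o+d*(z-o[2])/d[2]
def cloud(p,s=None):
    K=np.array(p['intrinsics']);E=ext(p,s);v,u=np.mgrid[:480,:640];d=p['depth']
    c=np.stack([(u-K[0,2])/K[0,0]*d,-(v-K[1,2])/K[1,1]*d,-d],-1)
    return c@E[:3,:3].T+E[:3,3]
E
python3 - <<'E'
from h import *
s=arm.get_state();print(s['t'],s['tcp_pos'],np.round(s['tool_rot'],3).tolist(),s['gripper_width'])
p=imaging.camera('top');save(p,'top');print({k:v for k,v in p.items() if k not in('color','depth')})
C=cloud(p)
for n in ['stone_52','stone_42','stone_32','stone_22','block_square','block_long','wood_tray','round_dish']:
    for m in masks_of(n,p)[:6]:
        k=m['pixels']&(p['depth']>0);q=C[k];zt=np.percentile(q[:,2],90);t=q[q[:,2]>zt-.006]
        print(n,round(m['conf'],2),np.round(m['box']),np.round(zt,3),np.round((t.max(0)+t.min(0))/2,3)[:2],np.round(np.ptp(t,axis=0),3)[:2])
q=imaging.camera('side');save(q,'side')
E
```

```text
pics
0.0 [ 0.19426527 -0.61959954  0.20457912] [[0.954, 0.299, -0.001], [0.299, -0.954, 0.002], [-0.0, -0.002, -1.0]] 0.9999509254053169
{'intrinsics': array([[486.08436615,   0.        , 314.82557635],
       [  0.        , 486.08436615, 245.03015635],
       [  0.        ,   0.        ,   1.        ]]), 'extrinsics': array([[ 0.02070722,  0.99871819, -0.04618635,  0.43647909],
       [-0.99975145,  0.02030267, -0.00921109, -0.01189455],
       [-0.00826157,  0.0463656 ,  0.99889037,  1.14593121],
       [ 0.        ,  0.        ,  0.        ,  1.        ]]), 'shot': 1}
stone_52 0.86 [279. 297.  18.  19.] 0.032 [0.37  0.081] [0.051 0.051]
stone_52 0.76 [361. 304.  22.  25.] 0.032 [ 0.358 -0.108] [0.05  0.051]
stone_52 0.75 [404. 317.  21.  24.] 0.032 [ 0.329 -0.211] [0.048 0.051]
stone_52 0.7 [253. 195.  18.  17.] 0.032 [0.602 0.145] [0.04 0.04]
stone_52 0.6 [323. 265.  24.  25.] 0.032 [ 0.441 -0.016] [0.048 0.048]
stone_52 0.52 [369. 190.  16.  18.] 0.032 [ 0.618 -0.122] [0.029 0.028]
stone_42 0.86 [279. 297.  18.  19.] 0.032 [0.37  0.081] [0.051 0.051]
stone_42 0.76 [361. 304.  22
[... 765 characters left out ...]
279. 297.  18.  19.] 0.032 [0.37  0.081] [0.051 0.051]
stone_22 0.76 [361. 304.  22.  25.] 0.032 [ 0.358 -0.108] [0.05  0.051]
stone_22 0.75 [404. 317.  21.  24.] 0.032 [ 0.329 -0.211] [0.048 0.051]
stone_22 0.7 [253. 195.  18.  17.] 0.032 [0.602 0.145] [0.04 0.04]
stone_22 0.6 [323. 265.  24.  25.] 0.032 [ 0.441 -0.016] [0.048 0.048]
stone_22 0.52 [369. 190.  16.  18.] 0.032 [ 0.618 -0.122] [0.029 0.028]
block_square 0.61 [365. 265.  19.  23.] 0.032 [ 0.448 -0.12 ] [0.048 0.05 ]
block_long 0.79 [310. 192.  17.  26.] 0.032 [0.613 0.019] [0.056 0.036]
wood_tray 0.79 [454. 253.  63.  78.] 0.013 [ 0.482 -0.324] [0.177 0.143]
round_dish 0.6 [163. 244.  66.  66.] 0.012 [0.487 0.353] [0.151 0.155]
```

View pics/top.png

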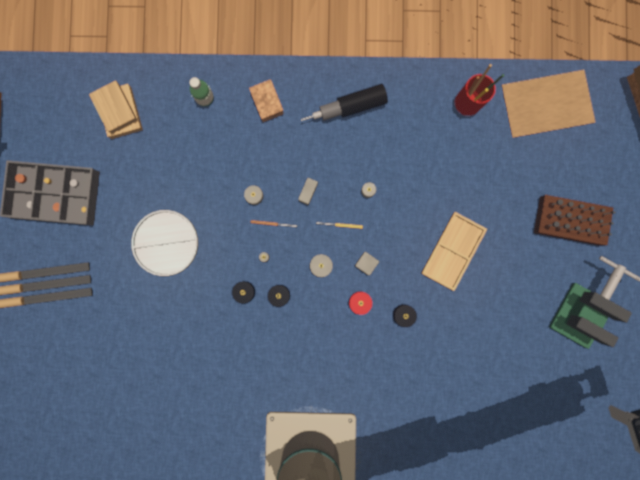

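View pics/side.png

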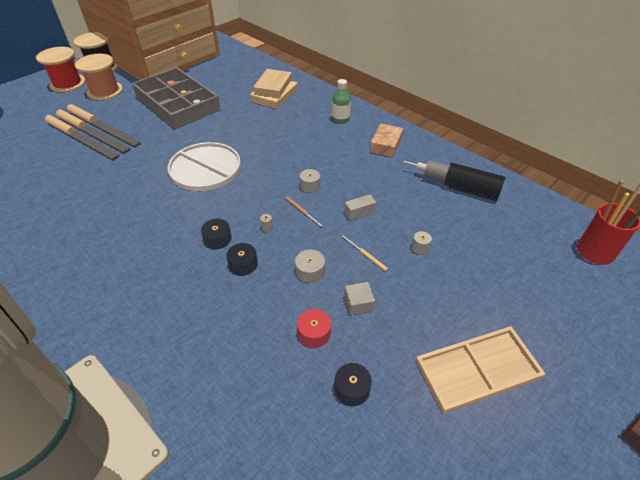

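Top view: the round grey stones are at (321,266), (253,195), (369,190) and (264,258). By measured size these are the 52, 42, 32 and 22. The black discs at (243,293), (279,296) and (405,316) and the red one at (361,304) are look-alikes. The blocks are at (308,191) and (367,264), the dish at (164,243) and the tray at (455,252). One crop will confirm this.

Run:
```python
from h import *
p=imaging.camera('top');C=cloud(p);im=p['color'];z=C[...,2]
cv2.imwrite('pics/crop.png',cv2.resize(cv2.cvtColor(im[170:325,225:425],cv2.COLOR_RGB2BGR),(800,620))[:600])
for n,(u,v) in dict(s52=(321,266),s42=(253,195),s32=(369,190),s22=(264,258),sq=(367,264),lg=(308,191),bk1=(243,293),bk2=(279,296)).items():
    m=np.zeros((480,640),np.uint8);m[v-16:v+17,u-16:u+17]=1
    k=m.astype(bool)&(z>.024); t=C[k]; a=k.sum()*(p['depth'][k].mean()/486)**2
    uv=np.argwhere(k)[:,::-1].mean(0)
    print(n,np.round(atz(p,uv,.03),4)[:2],'diam',round(2*np.sqrt(a/np.pi),4),'ztop',np.round(np.median(t[:,2]),4),uv.round(1))
hsv=cv2.cvtColor(im,cv2.COLOR_RGB2HSV)
for n in ['wood_tray','round_dish']:
    m=masks_of(n,p)[0]['pixels'].astype(np.uint8)
    c=max(cv2.findContours(m,0,1)[0],key=cv2.contourArea)[:,0,:]
    w=np.array([atz(p,x,.014)[:2] for x in c],np.float32)
    print(n,cv2.minAreaRect(w),cv2.minEnclosingCircle(w))
    mk=mark_of(n,p)[:1];print([np.round(atz(p,x['uv'],.005),4) for x in mk])
    if n=='round_dish':
        mm=cv2.erode(m,np.ones((11,11)))>0; g=cv2.cvtColor(im,cv2.COLOR_RGB2GRAY).astype(int)
        k=mm&(g<np.median(g[mm])-25); P=np.array([atz(p,x[::-1],.014)[:2] for x in np.argwhere(k)],np.float32)
        print(len(P),cv2.fitLine(P,cv2.DIST_HUBER,0,.01,.01).ravel())
```

```text
s52 [ 0.4407 -0.0157] diam 0.0505 ztop 0.0294 [320.5 265.8]
s42 [0.6019 0.1448] diam 0.0415 ztop 0.0291 [252.5 194.6]
s32 [ 0.6187 -0.1228] diam 0.0314 ztop 0.0293 [368.5 189.6]
s22 [0.458 0.116] diam 0.0203 ztop 0.0298 [263.4 257.1]
sq [ 0.448  -0.1205] diam 0.0448 ztop 0.0293 [366.3 263.6]
lg [0.613  0.0186] diam 0.0423 ztop 0.029 [307.2 190.9]
bk1 [0.3756 0.1623] diam 0.0509 ztop 0.0295 [242.3 292.6]
bk2 [0.3697 0.0807] diam 0.0516 ztop 0.0293 [277.8 296. ]
wood_tray ((0.48072442412376404, -0.3233051896095276), (0.08991061896085739, 0.1669214963912964), 62.215545654296875) ((0.47953978180885315, -0.32481223344802856), 0.0911475196480751)
[array([ 0.4745, -0.3326,  0.005 ])]
round_dish ((0.4856398403644562, 0.349639892578125), (0.1534460335969925, 0.1487787812948227), 79.83599853515625) ((0.4849904775619507, 0.35073262453079224), 0.07823735475540161)
[array([0.4894, 0.3537, 0.005 ])]
9 [ 0.16270785 -0.9866743   0.48071536  0.37494057]
```

View pics/crop.png

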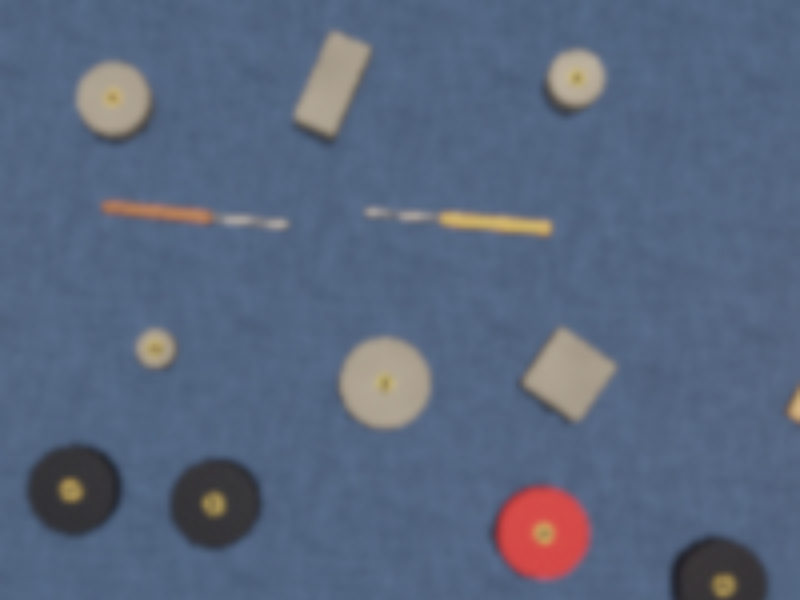

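The crop confirms it: four grey round stones with bushes, the 52 mid-lower, 42 top left, 32 top right, 22 left. The two blocks have corners, and the black and red discs are decoys. The present yaw suits the tray diagonal, so no turning is needed. Next I fly over the tray.

Request:
send_rows(
  plan=[
    [[1,-0.55,0,0],[1,-0.55,0,0],[1,-0.55,0,0],[1,-0.55,0,0],[1,-0.55,0,0],[1,-0.55,0,0],[1,-0.55,0,0],[1,-0.55,0,0],[1,-0.55,0,0],[1,-0.55,0,0],[1,-0.55,0,0],[1,-0.55,0,0]],
  ],
)

```text
t: 1.95
tcp_pos: [0.3846, -0.4218, 0.2056]
tool_rot: [[0.954, 0.299, 0.0], [0.299, -0.954, -0.0], [0.0, 0.0, -1.0]]
ft_force: [-0.0, 0.8, 1.0]
gripper_width: 0.999
gripper_force: 0.0
```

Request:
send_rows(
  plan=[
    [[1,-0.55,0,0],[1,-0.55,0,0],[1,-0.55,0,0],[1,-0.55,0,0],[1,-0.55,0,0],[0,0,0,0],[0,0,0,0]],
  ],
)

```text
t: 2.65
tcp_pos: [0.4627, -0.3403, 0.2055]
tool_rot: [[0.954, 0.3, -0.0], [0.3, -0.954, -0.001], [-0.0, 0.0, -1.0]]
ft_force: [-0.6, -0.2, 0.3]
gripper_width: 1.0
gripper_force: 0.0
```

```bash
cat >> h.py <<'E'
def to(xy,z,s=None):
    s=s or arm.get_state();d=np.array([*xy,z])-s['tcp_pos'];return np.round(np.array(s['tool_rot']).T@d/.02,2)
def st():
    s=arm.get_state();print(round(s['t'],2),np.round(s['tcp_pos'],4),'w',round(s['gripper_width'],3),np.round(s['gripper_force'],1),np.round(s['ft_force'],1));return s
E
python3 - <<'E'
from h import *
s=st();print(np.round(s['tool_rot'],3).tolist());p=imaging.camera('wrist');save(p,'w1');print(np.round(p['hand_eye'],3).tolist())
m=masks_of('wood_tray',p)
for x in m[:2]:
    c=max(cv2.findContours(x['pixels'].astype(np.uint8),0,1)[0],key=cv2.contourArea)[:,0,:]
    w=np.array([atz(p,y,.014,s)[:2] for y in c],np.float32);print(x['conf'],x['box'],cv2.minAreaRect(w))
print([(k['conf'],k['uv'],atz(p,k['uv'],.005,s)) for k in mark_of('wood_tray',p)[:2]], to((.4407,-.0157),.2,s))
E
```

```text
2.65 [ 0.4627 -0.3403  0.2055] w 1.0 0.0 [-0.6 -0.2  0.3]
[[0.954, 0.3, -0.0], [0.3, -0.954, -0.001], [-0.0, 0.0, -1.0]]
[[-0.0, 0.973, 0.23, 0.066], [1.0, 0.0, 0.0, -0.0], [0.0, 0.23, -0.973, -0.179], [0.0, 0.0, 0.0, 1.0]]
0.88 [310.8, 195.7, 158.1, 161.4] ((0.48177969455718994, -0.32639479637145996), (0.08542823791503906, 0.16534732282161713), 62.47332763671875)
[(0.81, [308.4, 195.5], array([ 0.4843131 , -0.32569985,  0.005     ]))] [  3.82 -15.82   0.27]
```

View pics/w1.png

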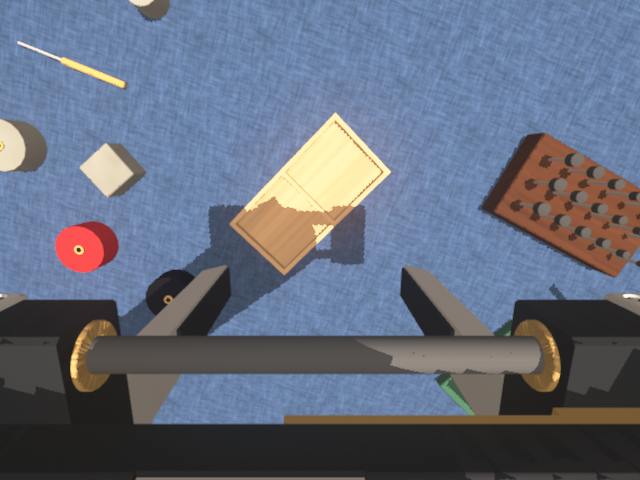

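The tray is centred at (0.4818, -0.3264) with its long axis at -27.5°, within 3 mm of the top camera's estimate. In the wrist view it sits at (311,195). Next, stone 52.

Request:
send_rows(
  plan=[
    [[0.24,-0.99,0,0],[0.24,-0.99,0,0],[0.24,-0.99,0,0],[0.24,-0.99,0,0],[0.24,-0.99,0,0],[0.24,-0.99,0,0],[0.24,-0.99,0,0],[0.24,-0.99,0,0],[0.24,-0.99,0,0],[0.24,-0.99,0,0],[0.24,-0.99,0,0],[0.24,-0.99,0.5,0]],
  ],
)

```text
t: 4.0
tcp_pos: [0.4474, -0.0968, 0.1964]
tool_rot: [[0.955, 0.297, 0.003], [0.297, -0.955, -0.001], [0.002, 0.002, -1.0]]
ft_force: [0.6, 0.7, 0.2]
gripper_width: 1.001
gripper_force: 0.0
```

Request:
send_rows(
  plan=[
    [[0.24,-0.99,0.8,0],[0.24,-0.99,0.8,0],[0.24,-0.99,0.8,0],[0.24,-0.99,0.8,0],[0,0,0.3,0],[0,0,0,0],[0,0,0,0]],
  ],
)

```text
t: 4.7
tcp_pos: [0.4419, -0.0165, 0.1259]
tool_rot: [[0.955, 0.297, 0.001], [0.297, -0.955, -0.001], [0.001, 0.001, -1.0]]
ft_force: [-0.4, -0.9, -0.6]
gripper_width: 1.003
gripper_force: 0.0
```

```bash
cat >> h.py <<'E'
def stone(g,n,r):
    """refine stone with wrist cam; fit circle of its top face from cloud above z=.02 near guess g"""
    s=st();p=imaging.camera('wrist');save(p,n);C=cloud(p,s)
    k=(np.hypot(C[...,0]-g[0],C[...,1]-g[1])<r+.015)&(C[...,2]>.022)&(C[...,2]<.045)&(p['depth']>0)
    q=C[k];zt=np.median(q[:,2]);q=q[abs(q[:,2]-zt)<.004]
    c,rad=cv2.minEnclosingCircle(q[:,:2].astype(np.float32));uv=np.argwhere(k)[:,::-1].mean(0)
    print('n',k.sum(),'top z',zt.round(4),'centre',np.round(c,4),'mean',q[:,:2].mean(0).round(4),'diam',round(2*rad,4),'uv',uv.round())
    for m in sorted(masks_of('stone_52',p),key=lambda m:np.hypot(m['box'][0]-uv[0],m['box'][1]-uv[1]))[:1]: print('net',m['conf'],np.round(m['box']))
    print('to hover .06',to(c,.06,s),'to grasp .011',to(c,.011,s))
E
python3 -c "
from h import *
stone((.4407,-.0157),'w2',.026)"
```

```text
4.7 [ 0.4419 -0.0165  0.1259] w 1.003 0.0 [-0.4 -0.9 -0.6]
n 3004 top z 0.0303 centre [ 0.4425 -0.0167] mean [ 0.4432 -0.0165] diam 0.0521 uv [316. 238.]
net 0.79 [317. 238.  58.  65.]
to hover .06 [0.02 0.02 3.3 ] to grasp .011 [0.02 0.01 5.75]
```

View pics/w2.png

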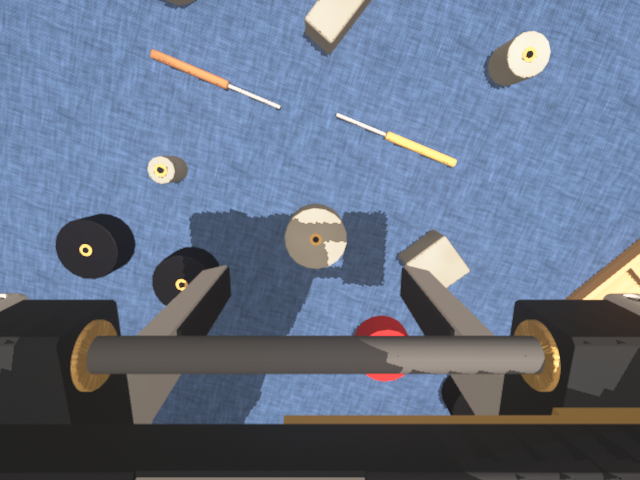

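The stone 52 is at (316,238), 52 mm across, directly below the tool. I narrow the gripper, descend and grip.

Request:
send_rows(
  plan=[
    [[0,0,0.9,0],[0,0,0.9,0],[0,0,0.9,0],[0,0,0.9,0],[0,0,0.9,0],[0,0,0.9,0],[0,0,0.35,0],[0,0,0,0],[0,0,0,0]],
  ],
  gripper=-0.5,
)

```text
t: 5.7
tcp_pos: [0.4415, -0.0157, 0.0138]
tool_rot: [[0.955, 0.298, -0.004], [0.298, -0.955, -0.0], [-0.004, -0.001, -1.0]]
ft_force: [-0.3, -0.3, -0.1]
gripper_width: 0.75
gripper_force: 0.0
```

Request:
send_rows(
  plan=[
    [[0,0,0,0],[0,0,0,0],[0,0,0,0],[0,0,0,0],[0,0,0,0],[0,0,0,0]],
  ],
  gripper=1,
  force=20,
)

```text
t: 6.3
tcp_pos: [0.4415, -0.0153, 0.0139]
tool_rot: [[0.954, 0.299, -0.004], [0.299, -0.954, -0.001], [-0.004, -0.0, -1.0]]
ft_force: [1.5, -0.5, 6.4]
gripper_width: 0.548
gripper_force: 20.0
```

Request:
send_rows(
  plan=[
    [[0,0,-0.5,0],[0,0,-1,0],[0,0,-1,0],[0,0,-1,0],[0,0,0,0]],
  ],
)

```text
t: 6.8
tcp_pos: [0.4428, -0.0148, 0.0854]
tool_rot: [[0.954, 0.299, -0.001], [0.299, -0.954, -0.0], [-0.001, -0.0, -1.0]]
ft_force: [0.8, -0.6, -1.8]
gripper_width: 0.548
gripper_force: 20.0
```

```bash
python3 -c "
from h import *
s=st();print(to((.5168,-.3446),.03,s),to((.4468,-.3081),.03,s))"
```

```text
6.8 [ 0.4428 -0.0148  0.0854] w 0.548 20.0 [ 0.8 -0.6 -1.8]
[-1.4  16.84  2.77] [-4.2  14.05  2.77]
```

Request:
send_rows(
  plan=[
    [[-0.08,0.99,0,0],[-0.08,0.99,0,0],[-0.08,0.99,0,0],[-0.08,0.99,0,0],[-0.08,0.99,0,0],[-0.08,0.99,0,0],[-0.08,0.99,0,0],[-0.08,0.99,0,0],[-0.08,0.99,0,0],[-0.08,0.99,0,0],[-0.08,0.99,0,0],[-0.08,0.99,0,0]],
  ],
)

```text
t: 8.0
tcp_pos: [0.4935, -0.2478, 0.082]
tool_rot: [[0.954, 0.3, -0.007], [0.3, -0.954, 0.001], [-0.007, -0.003, -1.0]]
ft_force: [0.5, -0.1, -1.3]
gripper_width: 0.545
gripper_force: 20.0
```

Request:
send_rows(
  plan=[
    [[-0.08,0.99,0,0],[-0.08,0.99,0,0],[-0.08,0.99,0,0],[-0.08,0.99,0,0],[-0.08,0.99,0.5,0],[0,0,0.5,0],[0,0,0.5,0],[0,0,0,0],[0,0,0,0]],
  ],
)

```text
t: 8.9
tcp_pos: [0.5159, -0.3425, 0.0526]
tool_rot: [[0.954, 0.301, -0.006], [0.301, -0.954, 0.001], [-0.006, -0.003, -1.0]]
ft_force: [0.6, -0.3, -1.2]
gripper_width: 0.549
gripper_force: 20.0
```

```bash
python3 -c "
from h import *
s=st();print(to((.5168,-.3446),.019,s))
p=imaging.camera('wrist');save(p,'w3')"
```

```text
8.9 [ 0.5159 -0.3425  0.0526] w 0.549 20.0 [ 0.6 -0.3 -1.2]
[0.02 0.12 1.68]
```

View pics/w3.png

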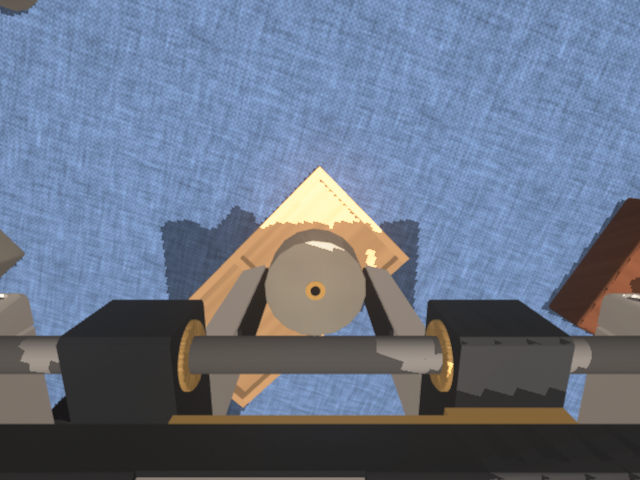

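The stone hangs over the far bay, with its bush at (315,290) and the tray corner at (320,168). I lower it gently.

Request:
send_rows(
  plan=[
    [[0,0.12,0.3,0],[0,0,0.3,0],[0,0,0.3,0],[0,0,0.3,0],[0,0,0.2,0],[0,0,0.1,0],[0,0,0.1,0],[0,0,0,0],[0,0,0,0]],
  ],
)

```text
t: 9.85
tcp_pos: [0.5168, -0.3467, 0.0213]
tool_rot: [[0.954, 0.299, -0.005], [0.299, -0.954, -0.001], [-0.005, -0.001, -1.0]]
ft_force: [0.6, -0.4, -2.0]
gripper_width: 0.546
gripper_force: 20.0
```

Request:
send_rows(
  plan=[
    [[0,-0.05,0.05,0],[0,0,0.05,0],[0,0,0.05,0],[0,0,0,0],[0,0,0,0]],
  ],
)

```text
t: 10.35
tcp_pos: [0.5164, -0.3456, 0.019]
tool_rot: [[0.954, 0.299, -0.005], [0.299, -0.954, -0.001], [-0.005, -0.001, -1.0]]
ft_force: [-1.4, 1.1, 5.4]
gripper_width: 0.545
gripper_force: 20.0
```

Contact. Release, then rise.

Request:
send_rows(
  plan=[
    [[0,0,0,0],[0,0,0,0],[0,0,0,0],[0,0,0,0]],
  ],
  gripper=-0.4,
)

```text
t: 10.75
tcp_pos: [0.5164, -0.3458, 0.018]
tool_rot: [[0.954, 0.299, -0.005], [0.299, -0.954, -0.0], [-0.005, -0.001, -1.0]]
ft_force: [0.7, 0.6, -0.0]
gripper_width: 0.7
gripper_force: 0.0
```

Request:
send_rows(
  plan=[
    [[0,0,-0.4,0],[0,0,-0.8,0],[0,0,-1,0],[0,0,-1,0],[0,0,-1,0],[0,0,-0.5,0]],
  ],
)

```text
t: 11.35
tcp_pos: [0.5182, -0.3463, 0.1153]
tool_rot: [[0.954, 0.299, -0.002], [0.299, -0.954, -0.003], [-0.002, 0.002, -1.0]]
ft_force: [0.3, 0.3, 0.3]
gripper_width: 0.702
gripper_force: 0.0
```

```bash
python3 -c "
from h import *
stone((.5164,-.3456),'w4',.026);print(to((.6035,.1438),.13))"
```

```text
11.35 [ 0.5182 -0.3463  0.1153] w 0.702 0.0 [0.3 0.3 0.3]
n 3395 top z 0.0353 centre [ 0.5169 -0.3453] mean [ 0.5176 -0.3452] diam 0.0521 uv [314. 243.]
net 0.61 [316. 244.  63.  68.]
to hover .06 [-0.04 -0.07  2.77] to grasp .011 [-0.03 -0.07  5.22]
[ 11.41 -22.1   -0.85]
```

Stone 52 stands in the tray with its top at 0.035, so it is upright on the floor. Next is stone 42.

Request:
send_rows(
  plan=[
    [[0.5,-0.96,-0.1,0],[0.5,-0.96,-0.1,0],[0.5,-0.96,-0.1,0],[0.5,-0.96,0,0],[0.5,-0.96,0,0],[0.5,-0.96,0,0],[0.5,-0.96,0,0],[0.5,-0.96,0,0],[0.5,-0.96,0,0],[0.5,-0.96,0,0],[0.5,-0.96,0,0],[0.5,-0.96,0,0]],
  ],
  gripper=-0.5,
)

```text
t: 12.65
tcp_pos: [0.5618, -0.089, 0.117]
tool_rot: [[0.954, 0.299, -0.007], [0.299, -0.954, -0.0], [-0.007, -0.002, -1.0]]
ft_force: [-0.0, -0.3, 0.2]
gripper_width: 0.751
gripper_force: 0.0
```

Request:
send_rows(
  plan=[
    [[0.5,-0.96,0,0],[0.5,-0.96,0,0],[0.5,-0.96,0,0],[0.5,-0.96,0,0],[0.5,-0.96,0,0],[0.5,-0.96,0,0],[0.5,-0.96,0,0],[0.5,-0.96,0,0],[0.5,-0.96,0,0],[0.5,-0.96,0,0],[0.4,-0.96,0,0],[0,0,0,0]],
  ],
)

```text
t: 13.85
tcp_pos: [0.6013, 0.1481, 0.1168]
tool_rot: [[0.953, 0.304, -0.006], [0.304, -0.953, 0.002], [-0.005, -0.004, -1.0]]
ft_force: [-0.6, 0.3, -0.1]
gripper_width: 0.753
gripper_force: 0.0
```

Request:
send_rows(
  plan=[
    [[0,0,0,0],[0,0,0,0]],
  ],
)

```text
t: 14.05
tcp_pos: [0.6019, 0.1418, 0.117]
tool_rot: [[0.955, 0.298, -0.006], [0.298, -0.955, -0.002], [-0.007, 0.0, -1.0]]
ft_force: [0.5, 0.2, -0.4]
gripper_width: 0.748
gripper_force: 0.0
```

```bash
python3 -c "
from h import *
stone((.6035,.1438),'w5',.021)"
```

```text
14.05 [0.6019 0.1418 0.117 ] w 0.748 0.0 [ 0.5  0.2 -0.4]
n 2103 top z 0.0303 centre [0.6041 0.1439] mean [0.6049 0.1441] diam 0.0422 uv [314. 237.]
net 0.64 [314. 236.  54.  53.]
to hover .06 [ 0.16 -0.07  2.85] to grasp .011 [ 0.17 -0.07  5.3 ]
```

Request:
send_rows(
  plan=[
    [[0.15,-0.07,0.9,0],[0,0,0.9,0],[0,0,0.9,0],[0,0,0.9,0],[0,0,0.9,0],[0,0,0.6,0],[0,0,0.1,0],[0,0,0,0],[0,0,0,0]],
  ],
)

```text
t: 15.05
tcp_pos: [0.6048, 0.1462, 0.0143]
tool_rot: [[0.954, 0.299, -0.004], [0.299, -0.954, -0.0], [-0.004, -0.001, -1.0]]
ft_force: [0.2, 0.1, 0.4]
gripper_width: 0.75
gripper_force: 0.0
```

Request:
send_rows(
  plan=[
    [[0,0,0,0],[0,0,0,0],[0,0,0,0],[0,0,0,0],[0,0,0,0],[0,0,0,0]],
  ],
  gripper=1,
  force=20,
)

```text
t: 15.65
tcp_pos: [0.6043, 0.146, 0.0137]
tool_rot: [[0.954, 0.299, -0.005], [0.299, -0.954, -0.001], [-0.005, -0.001, -1.0]]
ft_force: [-1.1, -1.5, 2.6]
gripper_width: 0.444
gripper_force: 20.0
```

Request:
send_rows(
  plan=[
    [[0,0,-0.5,0],[0,0,-1,0],[0,0,-1,0],[0,0,-1,0],[0,0,0,0]],
  ],
)

```text
t: 16.15
tcp_pos: [0.6064, 0.1472, 0.0864]
tool_rot: [[0.954, 0.299, -0.0], [0.299, -0.954, 0.001], [0.0, -0.001, -1.0]]
ft_force: [-0.0, -0.1, -1.4]
gripper_width: 0.441
gripper_force: 20.0
```

```bash
python3 -c "
from h import *
s=st();print(to((.487,.351),.085,s))"
```

```text
16.15 [0.6064 0.1472 0.0864] w 0.441 20.0 [-0.  -0.1 -1.4]
[ -2.64 -11.51   0.09]
```

Stone 42 is held. I fly to the dish and look before placing it.

Request:
send_rows(
  plan=[
    [[-0.41,-0.99,-0.3,0],[-0.41,-0.99,-0.3,0],[-0.41,-0.99,-0.3,0],[-0.41,-0.99,-0.3,0],[-0.41,-0.99,-0.3,0],[-0.41,-0.99,-0.3,0],[-0.41,-0.99,-0.3,0],[-0.41,-0.99,-0.3,0],[-0.41,-0.99,-0.3,0],[-0.41,-0.99,-0.3,0],[-0.41,-0.99,0,0],[-0.41,-0.99,0,0]],
  ],
)

```text
t: 17.35
tcp_pos: [0.4387, 0.3438, 0.1436]
tool_rot: [[0.954, 0.299, -0.006], [0.299, -0.954, -0.001], [-0.006, -0.001, -1.0]]
ft_force: [-0.0, 0.4, -1.4]
gripper_width: 0.443
gripper_force: 20.0
```

Request:
send_rows(
  plan=[
    [[0,0,0,0],[0,0,0,0]],
  ],
)

```text
t: 17.55
tcp_pos: [0.4395, 0.343, 0.1436]
tool_rot: [[0.954, 0.3, -0.006], [0.3, -0.954, -0.002], [-0.006, -0.0, -1.0]]
ft_force: [0.4, -0.4, -1.7]
gripper_width: 0.444
gripper_force: 20.0
```

Run:
```python
from h import *
s=st();p=imaging.camera('wrist');save(p,'w6');C=cloud(p,s)
m=masks_of('round_dish',p)[0];c=max(cv2.findContours(m['pixels'].astype(np.uint8),0,1)[0],key=cv2.contourArea)[:,0,:]
w=np.array([atz(p,y,.014,s)[:2] for y in c],np.float32);print(m['conf'],m['box'],cv2.minEnclosingCircle(w),cv2.minAreaRect(w))
k=(np.hypot(C[...,0]-.487,C[...,1]-.351)<.06)&(C[...,2]>.011)&(C[...,2]<.018)
P=C[k][:,:2].astype(np.float32);print(len(P),P.mean(0),cv2.fitLine(P,cv2.DIST_HUBER,0,.01,.01).ravel())
k=(C[...,2]>.011)&(C[...,2]<.018)&(np.hypot(C[...,0]-.487,C[...,1]-.351)<.09)&(np.hypot(C[...,0]-.487,C[...,1]-.351)>.065)
P=C[k][:,:2];A=np.c_[2*P,np.ones(len(P))];x=np.linalg.lstsq(A,(P**2).sum(1),rcond=None)[0];print('rim fit',x[:2],np.sqrt(x[2]+x[:2]@x[:2]),len(P))
```

```text
17.55 [0.4395 0.343  0.1436] w 0.444 20.0 [ 0.4 -0.4 -1.7]
0.8 [322.4, 168.7, 172.8, 172.8] ((0.48852041363716125, 0.3516850173473358), 0.07739154249429703) ((0.4914129376411438, 0.35237208008766174), (0.14841100573539734, 0.15310339629650116), 13.428956031799316)
798 [0.48861706 0.3518324 ] [ 0.15590298 -0.98777235  0.48861706  0.35183233]
rim fit [0.48881989 0.35145367] 0.07405513108717834 2543
```

View pics/w6.png

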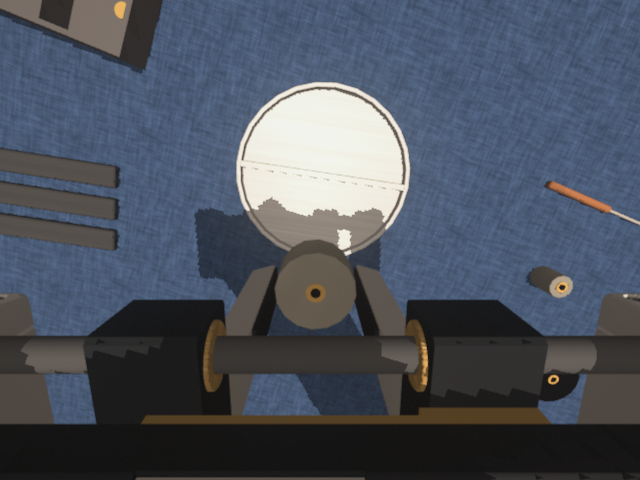

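The dish is at (322,168), with its divider from (241,162) to (405,188). Its centre measures (0.4887, 0.3516). I'll put stone 42 in the far bay at (0.525, 0.357).

Request:
send_rows(
  plan=[
    [[0.72,0.1,0.4,0],[0.72,0.1,0.8,0],[0.72,0.1,0.8,0],[0.72,0.1,0.8,0],[0.72,0.1,0.8,0],[0.72,0.1,0.6,0],[0,0,0.5,0],[0,0,0,0],[0,0,0,0]],
  ],
)

```text
t: 18.55
tcp_pos: [0.5248, 0.3575, 0.0495]
tool_rot: [[0.954, 0.299, -0.006], [0.299, -0.954, -0.001], [-0.006, -0.001, -1.0]]
ft_force: [-0.6, 0.1, -0.7]
gripper_width: 0.44
gripper_force: 20.0
```

```bash
python3 -c "
from h import *
s=st();print(to((.5253,.3574),.019,s))"
```

```text
18.55 [0.5248 0.3575 0.0495] w 0.44 20.0 [-0.6  0.1 -0.7]
[0.03 0.01 1.53]
```

Request:
send_rows(
  plan=[
    [[0,0,0.3,0],[0,0,0.3,0],[0,0,0.3,0],[0,0,0.2,0],[0,0,0.15,0],[0,0,0.1,0],[0,0,0.1,0],[0,0,0,0],[0,0,0,0]],
  ],
)

```text
t: 19.45
tcp_pos: [0.5252, 0.3579, 0.0209]
tool_rot: [[0.954, 0.299, -0.005], [0.299, -0.954, -0.0], [-0.005, -0.001, -1.0]]
ft_force: [-0.8, 0.8, -1.0]
gripper_width: 0.444
gripper_force: 20.0
```

Request:
send_rows(
  plan=[
    [[0,0,0.05,0],[0,0,0.05,0],[0,0,0.03,0],[0,0,0,0],[0,0,0,0]],
  ],
)

```text
t: 19.95
tcp_pos: [0.5252, 0.3579, 0.0188]
tool_rot: [[0.954, 0.299, -0.005], [0.299, -0.954, -0.0], [-0.005, -0.001, -1.0]]
ft_force: [-1.2, -0.6, 5.8]
gripper_width: 0.443
gripper_force: 20.0
```

Request:
send_rows(
  plan=[
    [[0,0,0,0],[0,0,0,0],[0,0,0,0],[0,0,0,0]],
  ],
  gripper=-0.3,
)

```text
t: 20.35
tcp_pos: [0.5251, 0.3578, 0.0179]
tool_rot: [[0.954, 0.299, -0.005], [0.299, -0.954, -0.001], [-0.005, -0.001, -1.0]]
ft_force: [-0.3, -0.7, -0.5]
gripper_width: 0.652
gripper_force: 0.0
```

Request:
send_rows(
  plan=[
    [[0,0,-0.4,0],[0,0,-0.8,0],[0,0,-1,0],[0,0,-1,0],[0,0,-1,0],[0,0,-0.8,0]],
  ],
)

```text
t: 20.95
tcp_pos: [0.5263, 0.3585, 0.1211]
tool_rot: [[0.954, 0.299, -0.003], [0.299, -0.954, 0.001], [-0.002, -0.002, -1.0]]
ft_force: [1.0, 0.9, -0.5]
gripper_width: 0.652
gripper_force: 0.0
```

```bash
python3 -c "
from h import *
stone((.5252,.3579),'w7',.021);print(to((.62,-.124),.13))"
```

```text
20.95 [0.5263 0.3585 0.1211] w 0.652 0.0 [ 1.   0.9 -0.5]
n 2145 top z 0.0353 centre [0.5248 0.3576] mean [0.5252 0.3578] diam 0.0419 uv [316. 243.]
net 0.89 [315. 240.  54.  55.]
to hover .06 [-0.08  0.03  3.05] to grasp .011 [-0.07  0.03  5.5 ]
[-2.81 24.44 -0.48]
```

Stone 42 is upright in the dish, with its top at 0.0353. Next is stone 32.

Request:
send_rows(
  plan=[
    [[-0.11,0.98,0,0],[-0.11,0.98,0,0],[-0.11,0.98,0,0],[-0.11,0.98,0,0],[-0.11,0.98,0,0],[-0.11,0.98,0,0],[-0.11,0.98,0,0],[-0.11,0.98,0,0],[-0.11,0.98,0,0],[-0.11,0.98,0,0],[-0.11,0.98,0,0],[-0.11,0.98,0,0]],
  ],
)

```text
t: 22.25
tcp_pos: [0.5707, 0.1247, 0.1179]
tool_rot: [[0.954, 0.299, -0.006], [0.299, -0.954, -0.001], [-0.005, -0.001, -1.0]]
ft_force: [-1.1, 0.2, -0.4]
gripper_width: 0.65
gripper_force: 0.0
```

Request:
send_rows(
  plan=[
    [[-0.11,0.98,0,0],[-0.11,0.98,0,0],[-0.11,0.98,0,0],[-0.11,0.98,0,0],[-0.11,0.98,0,0],[-0.11,0.98,0,0],[-0.11,0.98,0,0],[-0.11,0.98,0,0],[-0.11,0.98,0,0],[-0.11,0.98,0,0],[-0.11,0.98,0,0],[-0.11,0.98,0,0]],
  ],
)

```text
t: 23.45
tcp_pos: [0.6158, -0.1075, 0.1177]
tool_rot: [[0.954, 0.299, -0.006], [0.299, -0.954, -0.0], [-0.006, -0.001, -1.0]]
ft_force: [1.3, 0.1, 0.4]
gripper_width: 0.653
gripper_force: 0.0
```

Request:
send_rows(
  plan=[
    [[0,0.9,0,0],[0,0,0,0],[0,0,0,0]],
  ],
)

```text
t: 23.75
tcp_pos: [0.6213, -0.1234, 0.1177]
tool_rot: [[0.954, 0.299, -0.006], [0.299, -0.954, 0.0], [-0.005, -0.002, -1.0]]
ft_force: [0.2, 0.2, -0.0]
gripper_width: 0.65
gripper_force: 0.0
```

```bash
python3 -c "
from h import *
stone((.62,-.124),'w8',.016)"
```

```text
23.75 [ 0.6213 -0.1234  0.1177] w 0.65 0.0 [ 0.2  0.2 -0. ]
n 1216 top z 0.0303 centre [ 0.6208 -0.1241] mean [ 0.6215 -0.1241] diam 0.0322 uv [316. 241.]
net 0.9 [315. 239.  40.  40.]
to hover .06 [-0.02  0.03  2.88] to grasp .011 [-0.01  0.04  5.33]
```

Request:
send_rows(
  plan=[
    [[0,0.03,0.9,0],[0,0,0.9,0],[0,0,0.9,0],[0,0,0.9,0],[0,0,0.9,0],[0,0,0.6,0],[0,0,0.1,0],[0,0,0,0],[0,0,0,0]],
  ],
)

```text
t: 24.75
tcp_pos: [0.6218, -0.1243, 0.0148]
tool_rot: [[0.954, 0.3, -0.004], [0.3, -0.954, -0.0], [-0.004, -0.001, -1.0]]
ft_force: [0.3, -0.4, 0.0]
gripper_width: 0.654
gripper_force: 0.0
```

Request:
send_rows(
  plan=[
    [[0,0,0,0],[0,0,0,0],[0,0,0,0],[0,0,0,0],[0,0,0,0],[0,0,0,0]],
  ],
  gripper=1,
  force=15,
)

```text
t: 25.35
tcp_pos: [0.6212, -0.1247, 0.0141]
tool_rot: [[0.954, 0.299, -0.005], [0.299, -0.954, -0.001], [-0.005, -0.001, -1.0]]
ft_force: [-0.9, 0.7, 1.5]
gripper_width: 0.333
gripper_force: 15.0
```

Request:
send_rows(
  plan=[
    [[0,0,-0.5,0],[0,0,-1,0],[0,0,-1,0],[0,0,-1,0],[0,0,-1,0],[0,0,0,0]],
  ],
)

```text
t: 25.95
tcp_pos: [0.6238, -0.1246, 0.1071]
tool_rot: [[0.954, 0.299, 0.001], [0.299, -0.954, -0.001], [0.0, 0.001, -1.0]]
ft_force: [0.9, 0.2, -0.5]
gripper_width: 0.333
gripper_force: 15.0
```

```bash
python3 -c "
from h import *
s=st();print(to((.4468,-.3081),.05,s))"
```

```text
25.95 [ 0.6238 -0.1246  0.1071] w 0.333 15.0 [ 0.9  0.2 -0.5]
[-11.19   6.1    2.86]
```

Request:
send_rows(
  plan=[
    [[-0.93,0.51,0,0],[-0.93,0.51,0,0],[-0.93,0.51,0,0],[-0.93,0.51,0,0],[-0.93,0.51,0,0],[-0.93,0.51,0,0],[-0.93,0.51,0,0],[-0.93,0.51,0,0],[-0.93,0.51,0,0],[-0.93,0.51,0,0],[-0.93,0.51,0,0],[-0.93,0.51,0,0]],
  ],
)

```text
t: 27.15
tcp_pos: [0.4441, -0.3084, 0.1041]
tool_rot: [[0.954, 0.299, -0.006], [0.299, -0.954, 0.0], [-0.006, -0.002, -1.0]]
ft_force: [-0.3, -0.5, -0.4]
gripper_width: 0.333
gripper_force: 15.0
```

Request:
send_rows(
  plan=[
    [[0,0,0.7,0],[0,0,0.7,0],[0,0,0.7,0],[0,0,0.5,0],[0,0,0,0],[0,0,0,0]],
  ],
)

```text
t: 27.75
tcp_pos: [0.445, -0.308, 0.0527]
tool_rot: [[0.954, 0.3, -0.005], [0.3, -0.954, -0.0], [-0.005, -0.002, -1.0]]
ft_force: [0.4, 0.2, -0.0]
gripper_width: 0.335
gripper_force: 15.0
```

```bash
python3 -c "
from h import *
s=st();print(to((.4468,-.3081),.019,s))
p=imaging.camera('wrist');save(p,'w9')"
```

```text
27.75 [ 0.445  -0.308   0.0527] w 0.335 15.0 [ 0.4  0.2 -0. ]
[0.09 0.04 1.69]
```

View pics/w9.png

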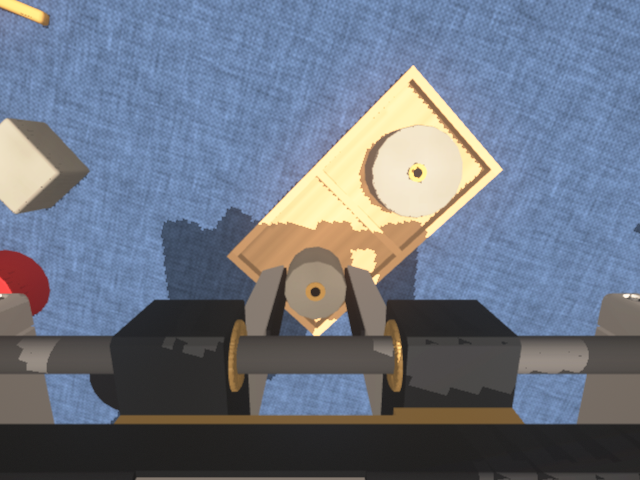

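Stone 52 stands in the far bay at (417,172). Stone 32, bush at (315,291), is over the near bay. Lowering.

Request:
send_rows(
  plan=[
    [[0.09,0.04,0.3,0],[0,0,0.3,0],[0,0,0.3,0],[0,0,0.3,0],[0,0,0.2,0],[0,0,0.1,0],[0,0,0.05,0],[0,0,0,0],[0,0,0,0]],
  ],
)

```text
t: 28.7
tcp_pos: [0.4469, -0.3085, 0.022]
tool_rot: [[0.954, 0.299, -0.005], [0.299, -0.954, -0.001], [-0.005, -0.001, -1.0]]
ft_force: [-0.2, 0.2, -0.8]
gripper_width: 0.336
gripper_force: 15.0
```

Request:
send_rows(
  plan=[
    [[0,0,0.05,0],[0,0,0.05,0],[0,0,0.02,0],[0,0,0,0],[0,0,0,0]],
  ],
)

```text
t: 29.2
tcp_pos: [0.4467, -0.3084, 0.0195]
tool_rot: [[0.954, 0.299, -0.005], [0.299, -0.954, -0.0], [-0.005, -0.001, -1.0]]
ft_force: [-0.8, -0.3, -1.0]
gripper_width: 0.334
gripper_force: 15.0
```

Request:
send_rows(
  plan=[
    [[0,0,0.03,0],[0,0,0.03,0],[0,0,0,0]],
  ],
)

```text
t: 29.5
tcp_pos: [0.4468, -0.3085, 0.019]
tool_rot: [[0.954, 0.299, -0.005], [0.299, -0.954, -0.001], [-0.005, -0.001, -1.0]]
ft_force: [-1.6, 0.5, 6.7]
gripper_width: 0.335
gripper_force: 15.0
```

Request:
send_rows(
  plan=[
    [[0,0,0,0],[0,0,0,0],[0,0,0,0],[0,0,0,0]],
  ],
  gripper=-0.1,
)

```text
t: 29.9
tcp_pos: [0.4467, -0.3084, 0.0181]
tool_rot: [[0.954, 0.299, -0.005], [0.299, -0.954, -0.0], [-0.005, -0.001, -1.0]]
ft_force: [-0.3, 0.2, -0.2]
gripper_width: 0.548
gripper_force: 0.0
```

Request:
send_rows(
  plan=[
    [[0,0,-0.4,0],[0,0,-0.8,0],[0,0,-1,0],[0,0,-1,0],[0,0,-1,0],[0,0,-0.8,0]],
  ],
)

```text
t: 30.5
tcp_pos: [0.4476, -0.3085, 0.12]
tool_rot: [[0.954, 0.299, -0.004], [0.299, -0.954, -0.001], [-0.004, -0.0, -1.0]]
ft_force: [-0.1, -0.1, -0.7]
gripper_width: 0.548
gripper_force: 0.0
```

```bash
python3 -c "
from h import *
stone((.4468,-.3085),'w10',.016);print(to((.459,.115),.12))"
```

```text
30.5 [ 0.4476 -0.3085  0.12  ] w 0.548 0.0 [-0.1 -0.1 -0.7]
n 1280 top z 0.0353 centre [ 0.4469 -0.3084] mean [ 0.4474 -0.3083] diam 0.0319 uv [315. 242.]
net 0.97 [314. 239.  41.  44.]
to hover .06 [-0.02 -0.01  3.  ] to grasp .011 [-0.01 -0.01  5.45]
[  6.83 -20.08  -0.03]
```

Stone 32 is upright at 0.0353. Last is stone 22.

Request:
send_rows(
  plan=[
    [[0.33,-0.96,0,0],[0.33,-0.96,0,0],[0.33,-0.96,0,0],[0.33,-0.96,0,0],[0.33,-0.96,0,0],[0.33,-0.96,0,0],[0.33,-0.96,0,0],[0.33,-0.96,0,0],[0.33,-0.96,0,0],[0.33,-0.96,0,0],[0.33,-0.96,0,0],[0.33,-0.96,0,0]],
  ],
)

```text
t: 31.8
tcp_pos: [0.4533, -0.064, 0.1176]
tool_rot: [[0.954, 0.299, -0.006], [0.299, -0.954, -0.0], [-0.006, -0.002, -1.0]]
ft_force: [0.3, -0.1, 0.5]
gripper_width: 0.545
gripper_force: 0.0
```

Request:
send_rows(
  plan=[
    [[0.33,-0.96,0,0],[0.33,-0.96,0,0],[0.33,-0.96,0,0],[0.33,-0.96,0,0],[0.33,-0.96,0,0],[0.33,-0.96,0,0],[0.33,-0.96,0,0],[0.33,-0.96,0,0],[0.25,-0.9,0,0],[0,0,0,0],[0,0,0,0],[0,0,0,0]],
  ],
)

```text
t: 33.0
tcp_pos: [0.4574, 0.1147, 0.1177]
tool_rot: [[0.955, 0.298, -0.006], [0.298, -0.955, -0.002], [-0.006, -0.0, -1.0]]
ft_force: [-0.4, -0.6, 0.5]
gripper_width: 0.546
gripper_force: 0.0
```

```bash
python3 -c "
from h import *
stone((.459,.115),'w11',.011)"
```

```text
33.0 [0.4574 0.1147 0.1177] w 0.546 0.0 [-0.4 -0.6  0.5]
n 586 top z 0.0304 centre [0.4597 0.1158] mean [0.4602 0.116 ] diam 0.0218 uv [315. 237.]
net 0.86 [316. 233.  27.  31.]
to hover .06 [ 0.15 -0.02  2.89] to grasp .011 [ 0.16 -0.02  5.34]
```

Request:
send_rows(
  plan=[
    [[0.14,-0.02,0.9,0],[0,0,0.9,0],[0,0,0.9,0],[0,0,0.9,0],[0,0,0.9,0],[0,0,0.6,0],[0,0,0.1,0],[0,0,0,0],[0,0,0,0]],
  ],
)

```text
t: 34.0
tcp_pos: [0.4601, 0.1174, 0.0146]
tool_rot: [[0.954, 0.299, -0.004], [0.299, -0.954, -0.0], [-0.004, -0.001, -1.0]]
ft_force: [-0.1, 0.8, 1.0]
gripper_width: 0.55
gripper_force: 0.0
```

Request:
send_rows(
  plan=[
    [[0,0,0,0],[0,0,0,0],[0,0,0,0],[0,0,0,0],[0,0,0,0],[0,0,0,0]],
  ],
  gripper=1,
  force=12,
)

```text
t: 34.6
tcp_pos: [0.4598, 0.1174, 0.0142]
tool_rot: [[0.954, 0.299, -0.005], [0.299, -0.954, -0.0], [-0.005, -0.001, -1.0]]
ft_force: [0.4, 0.1, 3.2]
gripper_width: 0.231
gripper_force: 12.0
```

Request:
send_rows(
  plan=[
    [[0,0,-0.5,0],[0,0,-1,0],[0,0,-1,0],[0,0,-1,0],[0,0,-1,0],[0,0,0,0]],
  ],
)

```text
t: 35.2
tcp_pos: [0.4617, 0.118, 0.1065]
tool_rot: [[0.954, 0.299, -0.001], [0.299, -0.954, 0.001], [-0.0, -0.001, -1.0]]
ft_force: [0.4, -0.3, -0.8]
gripper_width: 0.228
gripper_force: 12.0
```

```bash
python3 -c "
from h import *
s=st();print(to((.4521,.3458),.05,s))"
```

```text
35.2 [0.4617 0.118  0.1065] w 0.228 12.0 [ 0.4 -0.3 -0.8]
[  2.95 -11.01   2.84]
```

Request:
send_rows(
  plan=[
    [[0.24,-0.92,0,0],[0.24,-0.92,0,0],[0.24,-0.92,0,0],[0.24,-0.92,0,0],[0.24,-0.92,0,0],[0.24,-0.92,0,0],[0.24,-0.92,0,0],[0.24,-0.92,0,0],[0.24,-0.92,0,0],[0.24,-0.92,0,0],[0.24,-0.92,0,0],[0.24,-0.92,0,0]],
  ],
)

```text
t: 36.4
tcp_pos: [0.4484, 0.3457, 0.1032]
tool_rot: [[0.954, 0.3, -0.006], [0.3, -0.954, -0.001], [-0.006, -0.0, -1.0]]
ft_force: [-0.1, 0.2, -0.1]
gripper_width: 0.228
gripper_force: 12.0
```

Request:
send_rows(
  plan=[
    [[0,0,0.7,0],[0,0,0.7,0],[0,0,0.7,0],[0,0,0.5,0],[0,0,0,0],[0,0,0,0]],
  ],
)

```text
t: 37.0
tcp_pos: [0.4487, 0.3448, 0.0516]
tool_rot: [[0.954, 0.299, -0.006], [0.299, -0.954, -0.001], [-0.006, -0.001, -1.0]]
ft_force: [0.0, -0.4, -0.5]
gripper_width: 0.228
gripper_force: 12.0
```

```bash
python3 -c "
from h import *
s=st();print(to((.4521,.3458),.019,s))
p=imaging.camera('wrist');save(p,'w12')"
```

```text
37.0 [0.4487 0.3448 0.0516] w 0.228 12.0 [ 0.  -0.4 -0.5]
[0.19 0.   1.63]
```

View pics/w12.png

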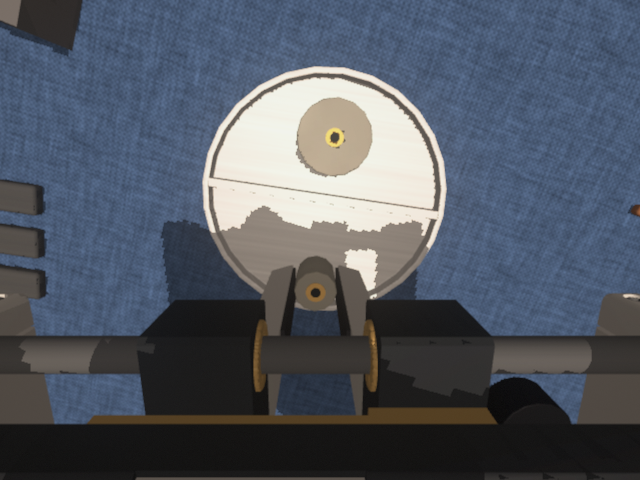

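Stone 42 sits in the far bay at (335,138). Stone 22, at (315,292), is over the near bay. Lowering.

Request:
send_rows(
  plan=[
    [[0.19,0,0.3,0],[0,0,0.3,0],[0,0,0.3,0],[0,0,0.25,0],[0,0,0.2,0],[0,0,0.1,0],[0,0,0.05,0],[0,0,0,0],[0,0,0,0]],
  ],
)

```text
t: 37.95
tcp_pos: [0.4523, 0.3466, 0.0221]
tool_rot: [[0.954, 0.299, -0.005], [0.299, -0.954, -0.0], [-0.005, -0.001, -1.0]]
ft_force: [-0.9, 0.1, -0.6]
gripper_width: 0.231
gripper_force: 12.0
```

Request:
send_rows(
  plan=[
    [[0,0,0.05,0],[0,0,0.04,0],[0,0,0.02,0],[0,0,0,0],[0,0,0,0]],
  ],
)

```text
t: 38.45
tcp_pos: [0.4522, 0.3465, 0.0198]
tool_rot: [[0.954, 0.299, -0.005], [0.299, -0.954, -0.0], [-0.005, -0.001, -1.0]]
ft_force: [0.5, -0.5, -0.3]
gripper_width: 0.226
gripper_force: 12.0
```

Request:
send_rows(
  plan=[
    [[0,0,0.03,0],[0,0,0.03,0],[0,0,0,0]],
  ],
)

```text
t: 38.75
tcp_pos: [0.4523, 0.3466, 0.0192]
tool_rot: [[0.954, 0.299, -0.005], [0.299, -0.954, -0.0], [-0.005, -0.001, -1.0]]
ft_force: [-0.5, -0.4, 4.7]
gripper_width: 0.232
gripper_force: 12.0
```

Request:
send_rows(
  plan=[
    [[0,0,0,0],[0,0,0,0],[0,0,0,0],[0,0,0,0]],
  ],
  gripper=0.1,
)

```text
t: 39.15
tcp_pos: [0.4521, 0.3464, 0.0184]
tool_rot: [[0.954, 0.299, -0.005], [0.299, -0.954, -0.001], [-0.005, -0.001, -1.0]]
ft_force: [0.4, -0.4, 0.5]
gripper_width: 0.449
gripper_force: 0.0
```

Request:
send_rows(
  plan=[
    [[0,0,-0.4,0],[0,0,-0.8,0],[0,0,-1,0],[0,0,-1,0],[0,0,-1,0],[0,0,-1,0],[0,0,-0.8,0],[0,0,0,0],[0,0,0,0]],
  ],
)

```text
t: 40.05
tcp_pos: [0.4528, 0.3464, 0.1387]
tool_rot: [[0.954, 0.299, -0.005], [0.299, -0.954, -0.0], [-0.005, -0.001, -1.0]]
ft_force: [-0.5, -0.3, -0.7]
gripper_width: 0.447
gripper_force: 0.0
```

Run:
```python
from h import *
stone((.4523,.3466),'w13',.011)
p=imaging.camera('side');save(p,'side2')
```

```text
40.05 [0.4528 0.3464 0.1387] w 0.447 0.0 [-0.5 -0.3 -0.7]
n 550 top z 0.0353 centre [0.4516 0.346 ] mean [0.4521 0.3464] diam 0.0219 uv [315. 237.]
net 0.6 [315. 235.  26.  29.]
to hover .06 [-0.05  0.    3.94] to grasp .011 [-0.04  0.01  6.39]
```

View pics/side2.png

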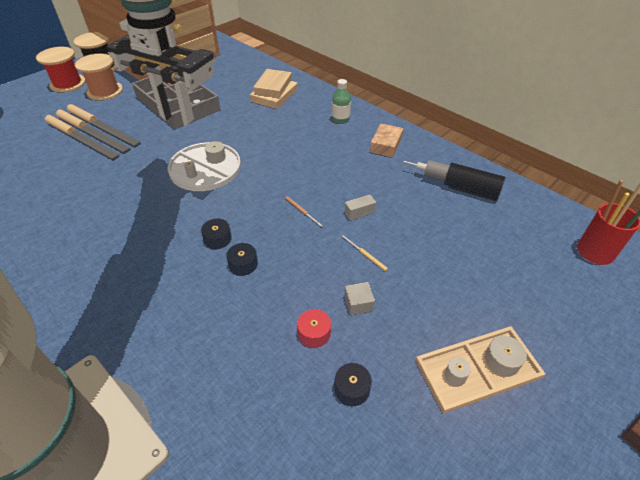

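The side view shows stones 52 and 32 in the tray at (507,355) and (459,370). Stones 42 and 22 are in the dish at (214,151) and (190,169). The blocks at (360,207) and (359,298) and the look-alikes have not moved, and the arm is clear.

```bash
python3 -c "
from h import *
print(workorder.finish_job())"
```

```text
the job is handed in; nothing more can be done
None
```

I handed the job in at about 40 s: stones 52 and 32 are upright in the wooden tray and 42 and 22 in the round dish, dealt largest first, one per bay, and the two blocks and the black and red look-alikes are where they were.

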